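# Cure the inlaid pendants under the lamp

## Robot

A 7-joint arm with a two-finger parallel gripper is mounted at the origin on the work surface. World frame = base frame: x ahead of the robot, y to its left, z up, the work surface at z = 0. Lengths are in m, angles in rad, forces in N, time in s.
With the tool pointing down it reaches from about 0.425 to 0.925 m from the base axis. Payload 6.8 kg.
Tool frame: the origin (TCP) lies at the very end of the fingers, on their centre line; the grasp point (between the pads) lies 19 mm behind it (r.tcp_to_grasp is the distance from the TCP to the grasp point, in m); z points along the fingers, y is the line along which they close (so a half turn about z gives the same grasp; the last joint's range is limited). The gripper opens to 85 mm and grips with 20 to 120 N. Pads are 22 mm wide; open, the fingers measure 114 mm over their backs; the gripper's body (76 mm by 85 mm) begins 54 mm behind the grasp point. The pads swing forward as they close: fully open they stand 13 mm farther back than shut.
Start: joints at [-1.298, 0.477, 0.022, 1.555, -0.011, 1.109, -0.083], TCP at [0.251, 0.627, 0.231] pointing down, gripper open.
Joint ranges: [-2.96, 2.96], [-0.34, 2.1], [-1.41, 1.46], [0.24, 2.44], [-1.37, 4.51], [0.17, 1.92], [-2.96, 2.96]. Speed limits (rad/s): [2.39, 2.39, 3.14, 3.14, 3.14, 3.14, 3.14].

## Interface

Orientations are given as a rotation vector (axis times angle).
In Python, from bench import r gives the robot as it stands.
- The arm moves only by the tool step_arm, never from a script. Its argument "moves" is a list of rows, each a list of 7 numbers: the shift along the tool's x, y, z in mm, then the turn, a rotation vector about the tool's x, y, z in rad, then the finger opening in mm, from 0 to 85.4. A call has 1 to 8 rows; each row is the pose to reach, as a shift and turn from the pose commanded when the call began, along the tool's axes at that moment; what a row does not reach only later rows make up. A row lasts 1/10 s, in which the tool goes at most 50 mm and 8.59 degrees, less where a joint would pass 70% of its speed; a pose out of reach is approached as far as the arm can. A call with a gripper value outside its range is refused whole. The fingers move at their own pace and stop on an object; "grip_force" is the grip in N (left out, the last holds). Time passes only in rows, so rows that repeat a pose let the fingers close. It gives the time, the measured TCP pose, the force, the opening and the grip force at its end, in the units of the state.
- r.get_obs(): the state, without advancing time (a new reading comes with each control period).
- r.grab_frame(name): name is "side" or "top" or "wrist"; returns a dict with "image" (480x640x3 uint8, red, green, blue), "depth" (480x640 float32, m along the optical axis (not along the pixel's ray), 0 where there is no reading), "mtx" (3x3 intrinsics, pixels), "rvec" (rotation vector, rad) and "tvec" (3), from world to camera coordinates, as OpenCV has them. Camera axes: x right, y down, z forward; pixel columns grow to the right and rows downward; lengths in m; the calibration is good to about 2 mm. A picture is of the moment at which its call begins.
- r.hand_in(): hands the job in; it is judged then, once.
The state is a dict: "clock": time; "joints": joint angles; "qvel": joint speeds; "tau": joint torques, N m; "tcp_pos": TCP position; "orientation": TCP orientation; "contact_force": force on the tool from outside, world axes, zero at the start; "moment": the same for the moment, N m; "grip_width": finger opening in m; "gripper_force": force on a finger pad.
Only numpy, scipy, OpenCV 4.12 (cv2) and the standard library are available. Lean on these libraries where they do the work, as an engineer would, in place of code of your own. Each camera call takes 0.05 s, during which the arm holds its last target. There are 200 camera calls.

## Task

Cure the pendants at the light station: stand all of them, on their blocks, on the drawn-out steel tray, slide the tray by its handle along its channel under the hood until it is fully home against the stop, and flip the lamp toggle over until it clicks on. Leave the lamp on for at least three seconds with everything in place, flip the toggle back off, draw the tray out until it is wholly clear of the hood, and stand all the pendants in the wooden finished box. Never have the lamp on while the tray is not home, and do not disturb the other things on the bench.

Things in the scene. Friction and masses are not known exactly. Their poses are not given: they have to be found in the camera images.
- piece0_mid (a point): a pendant, blue cabochon in a brass bezel, stuck on a white square plastic block 34 x 34 mm and 22 mm high (29 mm high with the stone), about 50 g. The point is the centre of the block, 11 mm above its underside; z is up, x and y are square to the block's sides. There are two to four pendants in a run; an absent one reads None from the start
- piece1_mid (a point): a pendant, red cabochon in a brass bezel, stuck on a white square plastic block 34 x 34 mm and 22 mm high (29 mm high with the stone), about 50 g. The point is the centre of the block, 11 mm above its underside; z is up, x and y are square to the block's sides. There are two to four pendants in a run; an absent one reads None from the start
- piece2_mid (a point): a pendant, green cabochon in a brass bezel, stuck on a white square plastic block 34 x 34 mm and 22 mm high (29 mm high with the stone), about 50 g. The point is the centre of the block, 11 mm above its underside; z is up, x and y are square to the block's sides. There are two to four pendants in a run; an absent one reads None from the start
- piece3_mid (a point): a pendant, amber cabochon in a brass bezel, stuck on a white square plastic block 34 x 34 mm and 22 mm high (29 mm high with the stone), about 50 g. The point is the centre of the block, 11 mm above its underside; z is up, x and y are square to the block's sides. There are two to four pendants in a run; an absent one reads None from the start
- station: light-curing station, fixed: base plate (top 8 mm above the bench) with a guide channel along its y between two dark rails (tops at 18 mm). Origin on the bench on the channel's middle line; x across, z up. A white lamp hood covers y +20 to +215 mm, x +-72 mm; its underside is 45 mm, its top 80 mm above the bench
- station_home (a point): point where the tray's centre (the tray point) lies when the tray is fully home against the stop at the channel's hood end: at y = +115 mm in the station's frame, 13 mm above the bench; axes as the station's. At the other end small stops halt the tray at station y = -140 mm; it is wholly clear of the hood with its centre at y below -70 mm
- tray_mid (a point): steel carrier tray, loose in the channel (2.5 mm play each side), 96 x 180 mm, inside 88 x 172 mm, rim 8 mm above its floor, about 0.45 kg. The point is the centre of its floor, 13 mm above the bench; y runs along the channel towards the hood, x across. It starts drawn out, clear of the hood. The pendants fit in one row along y, about 42 mm apart
- tray_handle (a point): black upright handle post of the tray, 16 mm (along x) by 14 mm (along y), its top 70 mm above the bench, 130 mm from the tray's centre on the side away from the hood. The point is on the post's axis, 53 mm above the bench (17 mm below its top); pinch it across x to slide the tray
- toggle (a joint): the lamp's toggle switch: 0 = off (lever leans to the control box's -x side), 0.9 rad = on (leans to its +x side). A snap spring pushes it away from the middle (0.45): about 3.5 N at the tip gets it moving; past the middle it jumps over by itself and stays. It starts off
- toggle_tip (a point): centre of the rounded red tip of the toggle lever (15 mm thick), 52 mm from the pivot; it moves with the lever: at rest 22 mm to either side of the pivot and 99 mm above the bench, 104 mm at the middle
- toggle_pivot (a point): pivot of the toggle lever, at the middle of the top of the grey control box (fixed, 110 mm along x, 90 mm along y, top 50 mm above the bench). The lever swings in this frame's x-z plane: pushing the tip along +x turns it on, along -x off; green dot on the +x side, red dot on the -x side
- donebox: the finished box: a low open wooden box with a blue pad, fixed, 150 mm (x) by 170 mm (y) outside, walls 5 mm thick and 14 mm high, inner floor 5 mm above the bench. Origin on the bench at its centre
- tape: a yellow tape roll, 60 mm across, 18 mm high. A bystander to leave alone; the point is its origin at the underside
- bowl2: a steel bowl, 84 mm across, on the bench. A bystander to leave alone; the point is its origin at the underside
- bottle: a standing water bottle, 64 mm across, 190 mm high. A bystander to leave alone; the point is its origin at the underside
- pliers: red-handled pliers lying on the bench, 140 mm long. A bystander to leave alone; the point is its origin at the underside

How it is judged:
On the way, in this order (a step that is already met when the one before it is completed fails the run):
1. all the pendants stand upright on the tray, which is clear of the hood, lamp off (x of piece0_mid in the frame of tray_mid between -0.048 and 0.048 m and y of piece0_mid in the frame of tray_mid between -0.09 and 0.09 m and z of piece0_mid in the frame of tray_mid between 0.006 and 0.018 m and angle between each of piece0_mid, piece1_mid, piece2_mid, piece3_mid's own z axis and vertical below 0.25 rad and x of piece1_mid in the frame of tray_mid between -0.048 and 0.048 m and y of piece1_mid in the frame of tray_mid between -0.09 and 0.09 m and z of piece1_mid in the frame of tray_mid between 0.006 and 0.018 m and x of piece2_mid in the frame of tray_mid between -0.048 and 0.048 m and y of piece2_mid in the frame of tray_mid between -0.09 and 0.09 m and z of piece2_mid in the frame of tray_mid between 0.006 and 0.018 m and x of piece3_mid in the frame of tray_mid between -0.048 and 0.048 m and y of piece3_mid in the frame of tray_mid between -0.09 and 0.09 m and z of piece3_mid in the frame of tray_mid between 0.006 and 0.018 m and y of tray_mid in the frame of station below -0.062 m and value of joint toggle below 0.15 rad), for 0.2 s.
2. the tray, with all the pendants upright on it, is home under the hood (within 10 mm of the stop), lamp off (x of piece0_mid in the frame of tray_mid between -0.048 and 0.048 m and y of piece0_mid in the frame of tray_mid between -0.09 and 0.09 m and z of piece0_mid in the frame of tray_mid between 0.006 and 0.018 m and angle between each of piece0_mid, piece1_mid, piece2_mid, piece3_mid's own z axis and vertical below 0.25 rad and x of piece1_mid in the frame of tray_mid between -0.048 and 0.048 m and y of piece1_mid in the frame of tray_mid between -0.09 and 0.09 m and z of piece1_mid in the frame of tray_mid between 0.006 and 0.018 m and x of piece2_mid in the frame of tray_mid between -0.048 and 0.048 m and y of piece2_mid in the frame of tray_mid between -0.09 and 0.09 m and z of piece2_mid in the frame of tray_mid between 0.006 and 0.018 m and x of piece3_mid in the frame of tray_mid between -0.048 and 0.048 m and y of piece3_mid in the frame of tray_mid between -0.09 and 0.09 m and z of piece3_mid in the frame of tray_mid between 0.006 and 0.018 m and y of tray_mid in the frame of station above 0.105 m and value of joint toggle below 0.15 rad), for 0.2 s.
3. the lamp is on (toggle clicked over, above 0.75 rad) for 3 s, tray home, pendants on it (x of piece0_mid in the frame of tray_mid between -0.048 and 0.048 m and y of piece0_mid in the frame of tray_mid between -0.09 and 0.09 m and z of piece0_mid in the frame of tray_mid between 0.006 and 0.018 m and angle between each of piece0_mid, piece1_mid, piece2_mid, piece3_mid's own z axis and vertical below 0.25 rad and x of piece1_mid in the frame of tray_mid between -0.048 and 0.048 m and y of piece1_mid in the frame of tray_mid between -0.09 and 0.09 m and z of piece1_mid in the frame of tray_mid between 0.006 and 0.018 m and x of piece2_mid in the frame of tray_mid between -0.048 and 0.048 m and y of piece2_mid in the frame of tray_mid between -0.09 and 0.09 m and z of piece2_mid in the frame of tray_mid between 0.006 and 0.018 m and x of piece3_mid in the frame of tray_mid between -0.048 and 0.048 m and y of piece3_mid in the frame of tray_mid between -0.09 and 0.09 m and z of piece3_mid in the frame of tray_mid between 0.006 and 0.018 m and y of tray_mid in the frame of station above 0.105 m and value of joint toggle above 0.75 rad), for 2.9 s.
4. the lamp is off again (toggle below 0.15 rad) (value of joint toggle below 0.15 rad and y of tray_mid in the frame of station above 0.105 m), for 0.1 s.
5. the tray is drawn out clear of the hood with the lamp off (value of joint toggle below 0.15 rad and y of tray_mid in the frame of station below -0.062 m), for 0.1 s.
At the end, for the whole second after the job is handed in: All the pendants stand upright (within 0.25 rad), at rest, on the floor of the finished box, centres inside its walls; the toggle is off (below 0.15 rad); the tray is drawn out clear of the hood (its centre at y below -62 mm in the station's frame) (all of step 5 and x of piece0_mid in the frame of donebox between -0.07 and 0.07 m and y of piece0_mid in the frame of donebox between -0.08 and 0.08 m and z of piece0_mid in the frame of donebox between 0.01 and 0.024 m and angle between each of piece0_mid, piece1_mid, piece2_mid, piece3_mid's own z axis and vertical below 0.25 rad and linear speed of each of piece0, piece1, piece2, piece3 below 0.02 m/s and x of piece1_mid in the frame of donebox between -0.07 and 0.07 m and y of piece1_mid in the frame of donebox between -0.08 and 0.08 m and z of piece1_mid in the frame of donebox between 0.01 and 0.024 m and x of piece2_mid in the frame of donebox between -0.07 and 0.07 m and y of piece2_mid in the frame of donebox between -0.08 and 0.08 m and z of piece2_mid in the frame of donebox between 0.01 and 0.024 m and x of piece3_mid in the frame of donebox between -0.07 and 0.07 m and y of piece3_mid in the frame of donebox between -0.08 and 0.08 m and z of piece3_mid in the frame of donebox between 0.01 and 0.024 m); the robot touches nothing.
It fails at once if the lamp is on while the tray is more than 30 mm short of home (value of joint toggle above 0.6 rad and y of tray_mid in the frame of station below 0.085 m).
It fails at once if a bystander is moved more than 40 mm (distance of any of tape, bowl2, bottle, pliers from where it was at the start of the episode above 0.04 m).
Of piece0, piece1, piece2, piece3 only 2 to 4 are there at a start; the rules pass over those that are not, and their reading is None.
At some moment in a run one of piece0, piece1, piece2, piece3 may be knocked a few centimetres aside while the robot is not near it.
Once in a run the grip may slacken for a moment while it holds something.
It also fails if it takes over 210 s, if anything falls off the work surface, if the arm or the gripper's body presses on something with over 40 N, if the wrist force passes 120 N, or if a joint passes its speed limit or range.

## Working session

There is one attempt and no reset: what is moved stays moved. The work goes in short steps, Python scripts to look and compute and a tool call to move; the robot and the scene stay as the last step left them, time stands still between calls to the robot, and variables do not carry over. Pictures are saved under pics/ and viewed, at most 14 in all, crops included, and the job is handed in when it is done.

Besides the shell and the picture viewer there is one more tool, called after "Call:" by a JSON object that holds its "name" and its "arguments". step_arm: Moves the arm, as the interface text tells. Its arguments: {"type":"object","properties":{"moves":{"type":"array","items":{"type":"array","items":{"type":"number"}}},"grip_force":{"type":"number"}},"required":["moves"]}

```bash
mkdir -p pics; cat > h.py <<'E'
import numpy as np, cv2
from bench import r
def grab(n, save=None):
    f=r.grab_frame(n)
    if save: cv2.imwrite(f'pics/{save}.png', f['image'][:,:,::-1])
    R=cv2.Rodrigues(np.array(f['rvec'],float))[0]; f['R']=R; f['t']=np.array(f['tvec'],float).ravel()
    K=np.array(f['mtx']); d=f['depth']; v,u=np.mgrid[0:480,0:640]
    P=np.stack([(u-K[0,2])/K[0,0]*d,(v-K[1,2])/K[1,1]*d,d],-1)
    f['W']=(P-f['t'])@R; f['W'][d==0]=np.nan
    return f
def state():
    o=r.get_obs(); R=cv2.Rodrigues(np.array(o['orientation'],float))[0]
    return o,np.array(o['tcp_pos']),R
E
python3 - <<'E'
from h import *
for n in('top','side'):
    f=grab(n,n+'0'); np.savez('pics/'+n+'0.npz',**{k:f[k] for k in('image','W')})
    print(n,(-f['R'].T@f['t']).round(3), f['mtx'][0][0])
o,p,R=state(); print(p,R.round(3),o['clock'],o['grip_width'])
E
```

```text
top [ 0.433 -0.015  1.257] 473.68486543383284
side [ 0.129 -0.509  0.845] 462.96519984614025
[0.25068462 0.62616405 0.23041477] [[-0.928  0.372 -0.001]
 [ 0.372  0.928 -0.002]
 [-0.    -0.002 -1.   ]] 0.1 0.08532370253897924
```

View pics/top0.png

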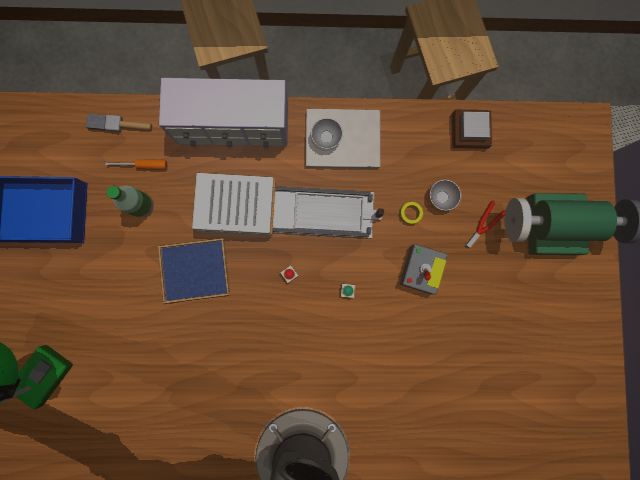

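View pics/side0.png

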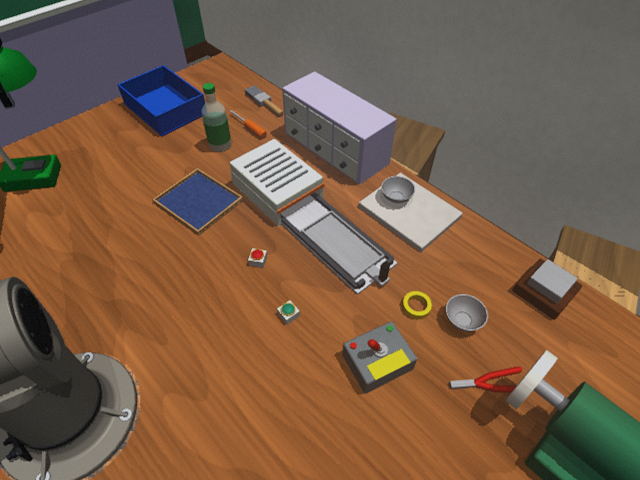

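The top view shows two pendants, red at (289,274) and green at (348,291). The station hood is at (233,205), with the tray drawn out to the right and its handle at (378,214). The toggle box is at (425,270) and the finished box at (194,270). The bystanders are tape (411,213), bowl (445,196), pliers (487,225) and bottle (130,200).

```bash
cat > m.py <<'E'
from h import *
def rect(W,mask):
    P=W[mask][:,:2]; P=P[~np.isnan(P).any(1)]
    c,s,a=cv2.minAreaRect((P*1000).astype(np.float32)); return np.round(c,1),np.round(s,1),round(a,1),len(P),np.round(np.nanmedian(W[mask],0)*1000,1)
def roi(u0,v0,u1,v1):
    m=np.zeros((480,640),bool); m[v0:v1,u0:u1]=1; return m
def big(m):
    n,l,s,_=cv2.connectedComponentsWithStats(m.astype(np.uint8)); return l==1+np.argmax(s[1:,4])
E
python3 - <<'E'
from m import *
d=np.load('pics/top0.npz'); W=d['W']; z=W[...,2]; h=cv2.cvtColor(d['image'],cv2.COLOR_RGB2HSV)
H,S,V=[h[...,i].astype(int) for i in range(3)]
print('hood',rect(W,big(roi(185,165,285,250)&(z>.072)&(z<.09))))
print('rails+',rect(W,big(roi(268,180,376,242)&(z>.005)&(z<.03))))
print('handle',rect(W,big(roi(368,200,390,225)&(z>.045))))
print('handletop',rect(W,big(roi(368,200,390,225)&(z>.064))))
print('box',rect(W,big(roi(395,235,455,300)&(z>.044)&(z<.056))))
red=((H<8)|(H>172))&(S>150)&(V>80)
print('tip',rect(W,roi(395,235,455,300)&red&(z>.07)))
print('reddot',rect(W,roi(395,235,455,300)&red&(z<.065)))
print('greendot',rect(W,roi(395,235,455,300)&(H>45)&(H<80)&(S>120)&(z<.065)))
print('done',rect(W,big(roi(150,230,240,310)&(z>.008)&(z<.03))))
print('doneblue',rect(W,big(roi(150,230,240,310)&(H>100)&(H<130)&(S>60))))
for n,R_ in(('red',roi(275,260,305,290)),('green',roi(333,277,363,305))):
    print(n,rect(W,big(R_&(z>.014)&(z<.04))), rect(W,R_&(S>150)&(z>.02)))
print('tape',rect(W,roi(395,195,427,230)&(z>.01)),'bowl',rect(W,roi(425,175,465,215)&(z>.01)),'pliers',rect(W,roi(460,195,505,250)&(z>.005)))
print('bottle',rect(W,roi(100,180,160,220)&(z>.02)))
E
```

```text
hood (array([638.5, 183. ]), array([195.2, 144. ]), 87.4, 4286, array([637.3, 182.7,  77.1]))
rails+ (array([627.7, -49.6]), array([271.4, 129.8]), 87.1, 4465, array([626.5, -49. ,  12.8]))
handle (array([ 619.9, -190.9]), array([14.3, 13.9]), 89.1, 46, array([ 619.4, -189.9,   67.8]))
handletop (array([ 620.3, -191.2]), array([13.6, 13. ]), 89.8, 35, array([ 621.1, -190.1,   69.1]))
box (array([ 476.5, -307. ]), array([ 91.2, 109.7]), 73.3, 1378, array([ 478.3, -304.4,   49.3]))
tip (array([ 460.5, -300.9]), array([11.2, 21.8]), 66.3, 39, array([ 459.4, -300.4,  101.9]))
reddot (array([ 447.7, -266.7]), array([ 8.1, 10.7]), 82.6, 15, array([ 447.6, -267.8,   52.3]))
greendot (array([ 523.5, -290.2]), array([9.6, 6.7]), 41.9, 13, array([ 524.2, -289.7,   53.1]))
done (array([469.9, 291.5]), array([150.4, 170.8]), 7.6, 596, array([472.6, 297.1,  12.5]))
doneblue (array([469.6, 292.2]), array([136.8, 158.3]), 7.7, 3119, array([469.7, 291.5,   5.4]))
red (array([461.9,  42. ]), array([33.7, 33.6]), 35.0, 172, array([461.2,  41.2,  24.7])) (array([461.2,  42.1]), array([25.7, 23.5]), 1.6, 83, array([461.1,  40.8,  28.2]))
green (array([ 419.7, -111.2]), array([33.9, 33.7]), 89.2, 174, array([ 420.9, -109.8,   24.5])) (array([ 419.9, -112. ]), array([20.1, 20.3]), 44.7, 61, array([ 421. , -112. ,   27.2]))
tape (array([ 626.7, -280.6]), array([58.5, 56.9]), 89.6, 233, array([ 627.4, -280.6,   16.9])) bowl (array([ 672.3, -367.1]), array([82. , 80.9]), 81.0, 484, array([ 680.6, -378.4,   22.8])) pliers (array([ 606.4, -471.9]), array([136.2, 125.8]), 2.5, 399, array([ 601.5, -481.3,    9.9]))
bottle (array([638.5, 431.2]), array([58.4, 64.1]), 68.6, 986, array([632.6, 421.1, 124.4]))
```

```bash
python3 - <<'E'
import cv2
a=cv2.imread('pics/top0.png')[160:310,260:460]; b=cv2.imread('pics/side0.png')[180:400,230:430]
a=cv2.resize(a,(800,600)); cv2.imwrite('pics/crop1.png',a)
cv2.imwrite('pics/crop2.png',cv2.resize(cv2.imread('pics/side0.png')[310:400,330:430],(660,594),interpolation=cv2.INTER_CUBIC))
E
```

```text
(no output)
```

View pics/crop1.png

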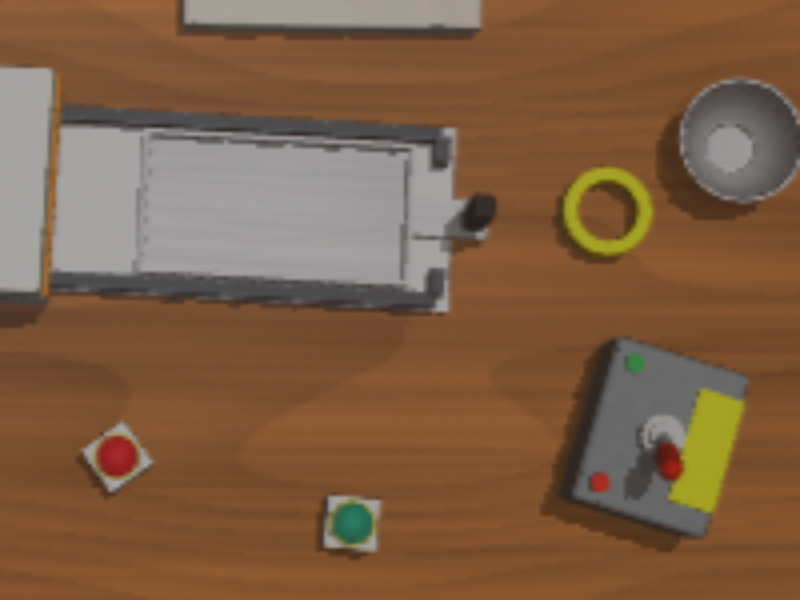

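Everything fits the stated sizes. The station's y axis is turned about 2.7° from world y, and the tray centre is near (626,-61) mm. The toggle's +x points at -17°, and the finished box's x axis is at +7.6°. I'll plan the first transfer now.

```bash
cat > plan.py <<'E'
from h import *
# waypoints: x,y,z (mm), tool-y azimuth deg (tool straight down); prints row per waypoint rel. to previous waypoint
def Rdown(a):
    a=np.deg2rad(a); y=np.array([np.cos(a),np.sin(a),0]); z=np.array([0,0,-1.]); return np.stack([np.cross(y,z),y,z],1)
def plan(wps,cur=None):
    o,p,R=state(); p=p*1000
    print('now',p.round(1),'toolY',np.rad2deg(np.arctan2(R[1,1],R[0,1])).round(1),'w',round(o['grip_width']*1000,1),'t',round(o['clock'],2))
    for x,y,z,a in wps:
        T=Rdown(a); d=R.T@(np.array([x,y,z])-p); rv=cv2.Rodrigues(R.T@T)[0].ravel()
        print((x,y,z,a),'->',d.round(1),rv.round(3)); p,R=np.array([x,y,z],float),T
E
python3 - <<'E'
from plan import *
plan([(461.5,42,150,35),(461.5,42,3,35),(461.5,42,120,35),(627.5,-30.7,120,-2.7),(627.5,-30.7,17,-2.7),(627.5,-30.7,110,-2.7),
(420,-111.5,110,0),(420,-111.5,3,0)])
E
```

```text
now [250.7 626.2 230.4] toolY 68.2 w 85.3 t 0.1
(461.5, 42, 150, 35) -> [-412.8 -463.9   81.2] [-0.002  0.001  0.579]
(461.5, 42, 3, 35) -> [  0.   0. 147.] [0. 0. 0.]
(461.5, 42, 120, 35) -> [   0.    0. -117.] [0. 0. 0.]
(627.5, -30.7, 120, -2.7) -> [-154.8   94.3    0. ] [0.    0.    0.658]
(627.5, -30.7, 17, -2.7) -> [  0.   0. 103.] [0. 0. 0.]
(627.5, -30.7, 110, -2.7) -> [  0.   0. -93.] [0. 0. 0.]
(420, -111.5, 110, 0) -> [ -90.5 -203.5    0. ] [ 0.     0.    -0.047]
(420, -111.5, 3, 0) -> [  0.   0. 107.] [0. 0. 0.]
```

Call:
{"name": "step_arm", "arguments": {"moves": [[-413,-464,81,-0.002,0.001,0.579,62],[-413,-464,81,-0.002,0.001,0.579,62],[-413,-464,81,-0.002,0.001,0.579,62],[-413,-464,81,-0.002,0.001,0.579,62],[-413,-464,81,-0.002,0.001,0.579,62],[-413,-464,81,-0.002,0.001,0.579,62],[-413,-464,81,-0.002,0.001,0.579,62],[-413,-464,81,-0.002,0.001,0.579,62]], "grip_force": 30}}

```text
clock: 0.9
tcp_pos: [0.3857, 0.2516, 0.1793]
orientation: [-1.45, -2.786, -0.003]
contact_force: [1.7, -0.2, -0.3]
grip_width: 0.0619
gripper_force: 0.0
```

```bash
python3 - <<'E'
from plan import *
plan([(461.5,42,120,35)])
E
```

```text
now [385.7 251.6 179.3] toolY 35.0 w 61.9 t 0.9
(461.5, 42, 120, 35) -> [-215.2  -58.3   58.9] [ 0.002 -0.002  0.   ]
```

Call:
{"name": "step_arm", "arguments": {"moves": [[-215,-58,59,0.002,-0.002,0,62],[-215,-58,59,0.002,-0.002,0,62],[-215,-58,59,0.002,-0.002,0,62],[-215,-58,59,0.002,-0.002,0,62],[-215,-58,59,0.002,-0.002,0,62],[-215,-58,59,0.002,-0.002,0,62],[-215,-58,59,0.002,-0.002,0,62]]}}

```text
clock: 1.6
tcp_pos: [0.4611, 0.044, 0.1199]
orientation: [-1.453, -2.785, 0.002]
contact_force: [-0.0, 0.1, -0.4]
grip_width: 0.0621
gripper_force: 0.0
```

```bash
cat > wr.py <<'E'
# wrist look: coloured stones in world, mm, plus block rect (z-band zlo..zhi above zb)
from m import *
def stones(cam='wrist',save=None,zb=0,area=None):
    f=grab(cam,save); W=f['W']; h=cv2.cvtColor(f['image'],cv2.COLOR_RGB2HSV); H,S,V=[h[...,i].astype(int) for i in range(3)]; z=W[...,2]
    for n,m in(('red',((H<8)|(H>172))),('green',(H>60)&(H<95))):
        m=m&(S>140)&(V>50)&(z>zb+.02)&(z<zb+.034)
        if area: x0,x1,y0,y1=area; m&=(W[...,0]*1e3>x0)&(W[...,0]*1e3<x1)&(W[...,1]*1e3>y0)&(W[...,1]*1e3<y1)
        if m.sum()<20: print(n,'none'); continue
        m=big(m); c=np.nanmedian(W[m],0)
        near=np.hypot(W[...,0]-c[0],W[...,1]-c[1])<.027
        b=near&(z>zb+.014)&(z<zb+.034)
        print(n,'stone',rect(W,m)[0],'n',m.sum(),'block',rect(W,big(b)))
E
python3 - <<'E'
from wr import *
from plan import *
stones('wrist','w1'); stones('top')
plan([(461.5,42,3,35)])
E
```

```text
red stone [461.7  38.4] n 984 block (array([461.4,  38.6]), array([33.7, 34.2]), 35.8, 2190, array([460.2,  40.7,  25.4]))
green none
red none
green stone [ 420.3 -111.3] n 63 block (array([ 419.7, -111.2]), array([34.1, 33.6]), 89.3, 174, array([ 420.9, -109.8,   24.5]))
now [461.2  45.6 120.2] toolY 35.1 w 62.0 t 1.7
(461.5, 42, 3, 35) -> [ -3.1  -1.8 117.2] [-0.    -0.     0.002]
```

```bash
python3 - <<'E'
from wr import *
from plan import *
stones('wrist'); 
plan([(461.5,42,3,35)])
E
```

```text
red stone [461.7  38.2] n 980 block (array([461.6,  38.4]), array([34. , 34.6]), 36.1, 2195, array([460.2,  40.9,  25.4]))
green none
now [461.2  45.8 120.3] toolY 35.1 w 61.7 t 1.75
(461.5, 42, 3, 35) -> [ -3.3  -2.  117.3] [-0.    -0.     0.003]
```

Call:
{"name": "step_arm", "arguments": {"moves": [[-4.5,-2.8,50,0,0,0,62],[-4.5,-2.8,90,0,0,0,62],[-4.5,-2.8,117,0,0,0,62],[-4.5,-2.8,117,0,0,0,62],[-4.5,-2.8,117,0,0,0,20],[-4.5,-2.8,117,0,0,0,20],[-4.5,-2.8,117,0,0,0,20],[-4.5,-2.8,117,0,0,0,20]], "grip_force": 40}}

```text
clock: 2.55
tcp_pos: [0.463, 0.0396, 0.0048]
orientation: [1.449, 2.785, 0.003]
contact_force: [-1.7, 0.5, 7.7]
grip_width: 0.0333
gripper_force: 40.8
```

Call:
{"name": "step_arm", "arguments": {"moves": [[0,0,-50,0,0,0,20],[0,0,-100,0,0,0,20],[0,0,-115,0,0,0,20],[-50,30,-115,0,0,0.22,20],[-100,60,-115,0,0,0.44,20],[-150,90,-115,0,0,0.655,20],[-152,97,-115,0,0,0.655,20],[-152,97,-115,0,0,0.655,20]]}}

```text
clock: 3.35
tcp_pos: [0.6326, -0.0315, 0.1195]
orientation: [2.273, 2.162, 0.003]
contact_force: [-1.5, 0.5, -0.7]
grip_width: 0.0331
gripper_force: 40.3
```

```bash
python3 - <<'E'
from wr import *
from plan import *
stones('top')
plan([(627.5,-30.7,17,-2.7),(627.5,-30.7,110,-2.7)])
E
```

```text
red none
green stone [ 420.2 -111.5] n 63 block (array([ 419.7, -111.3]), array([34.5, 33.6]), 89.7, 171, array([ 420.9, -109.9,   25.1]))
now [630.3 -30.5 118.9] toolY -2.9 w 33.1 t 3.4
(627.5, -30.7, 17, -2.7) -> [-1.000e-01 -3.000e+00  1.019e+02] [ 0.002  0.001 -0.003]
(627.5, -30.7, 110, -2.7) -> [  0.   0. -93.] [0. 0. 0.]
```

Call:
{"name": "step_arm", "arguments": {"moves": [[0,-3,50,0.002,0.001,-0.003,20],[0,-3,80,0.002,0.001,-0.003,20],[0,-3,95,0.002,0.001,-0.003,20],[0,-3,101,0.002,0.001,-0.003,20],[0,-3,101,0.002,0.001,-0.003,20],[0,-3,101,0.002,0.001,-0.003,46],[0,-3,101,0.002,0.001,-0.003,46],[0,-3,101,0.002,0.001,-0.003,46]]}}

```text
clock: 4.2
tcp_pos: [0.6259, -0.0296, 0.0179]
orientation: [-2.266, -2.175, 0.0]
contact_force: [-0.0, -0.4, -0.0]
grip_width: 0.0462
gripper_force: 0.0
```

Call:
{"name": "step_arm", "arguments": {"moves": [[0,0,-40,0,0,0,46],[0,0,-90,0,0,0,55],[-30,-50,-95,0,0,-0.02,62],[-60,-100,-95,0,0,-0.047,62],[-90,-150,-95,0,0,-0.047,62],[-90,-200,-95,0,0,-0.047,62],[-90,-204,-95,0,0,-0.047,62],[-90,-204,-95,0,0,-0.047,62]]}}

```text
clock: 5.0
tcp_pos: [0.4135, -0.1118, 0.1124]
orientation: [-2.215, -2.221, 0.003]
contact_force: [-0.1, -0.2, -0.3]
grip_width: 0.0617
gripper_force: 0.0
```

```bash
python3 - <<'E'
from wr import *
from plan import *
stones('top','top2',zb=.013,area=(560,700,-200,60))
stones('wrist','w2')
plan([(420,-112,4,0)])
E
```

```text
red stone [625.9 -27.5] n 72 block (array([624.6, -27.6]), array([33.6, 31.4]), 0.5, 171, array([624.4, -27.5,  37.7]))
green none
red none
green stone [ 419.8 -115. ] n 996 block (array([ 420.1, -114.7]), array([34.5, 33.9]), 85.3, 2326, array([ 419.9, -111.6,   25.4]))
now [ 418.6 -111.3  113.1] toolY 0.3 w 62.0 t 5.1
(420, -112, 4, 0) -> [ -0.8   1.5 109.1] [-0.    -0.001  0.006]
```

Call:
{"name": "step_arm", "arguments": {"moves": [[-2,1.5,50,0,0,0.006,62],[-2,1.5,90,0,0,0.006,62],[-2,1.5,108,0,0,0.006,62],[-2,1.5,108,0,0,0.006,62],[-2,1.5,108,0,0,0.006,20],[-2,1.5,108,0,0,0.006,20],[-2,1.5,108,0,0,0.006,20],[-2,1.5,108,0,0,0.006,20]]}}

```text
clock: 5.9
tcp_pos: [0.4209, -0.1134, 0.0058]
orientation: [2.221, 2.221, 0.002]
contact_force: [0.1, -0.6, 6.7]
grip_width: 0.0337
gripper_force: 39.1
```

```bash
python3 - <<'E'
from plan import *
y=np.array([.047,.9989])
c=np.array([626.5,-60.7]); t=c-32*y
plan([(420,-112,118,0),(t[0],t[1],118,-2.7),(t[0],t[1],18,-2.7),(t[0],t[1],120,-2.7),(620,-190.5,120,-2.7),(620,-190.5,36,-2.7)])
E
```

```text
now [ 420.9 -113.4    5.8] toolY 0.0 w 33.7 t 5.9
(420, -112, 118, 0) -> [   1.4   -0.7 -112.2] [ 0.001 -0.     0.   ]
(np.float64(624.996), np.float64(-92.6648), 118, -2.7) -> [ 19.3 205.    0. ] [0.    0.    0.047]
(np.float64(624.996), np.float64(-92.6648), 18, -2.7) -> [  0.   0. 100.] [0. 0. 0.]
(np.float64(624.996), np.float64(-92.6648), 120, -2.7) -> [   0.    0. -102.] [0. 0. 0.]
(620, -190.5, 120, -2.7) -> [-98.   -0.4   0. ] [0. 0. 0.]
(620, -190.5, 36, -2.7) -> [ 0.  0. 84.] [0. 0. 0.]
```

Call:
{"name": "step_arm", "arguments": {"moves": [[0,0,-50,0,0,0,20],[0,0,-100,0,0,0,20],[5,40,-113,0,0,0.02,20],[10,90,-113,0,0,0.047,20],[15,140,-113,0,0,0.047,20],[20,185,-113,0,0,0.047,20],[21,204,-113,0,0,0.047,20],[21,204,-113,0,0,0.047,20]]}}

```text
clock: 6.7
tcp_pos: [0.6264, -0.0911, 0.1175]
orientation: [2.27, 2.172, 0.0]
contact_force: [-0.7, -0.6, -1.2]
grip_width: 0.0339
gripper_force: 38.9
```

```bash
python3 - <<'E'
from plan import *
plan([(625.5,-92.7,18.5,-2.7)])
E
```

```text
now [626.4 -91.1 117.5] toolY -2.5 w 33.9 t 6.7
(625.5, -92.7, 18.5, -2.7) -> [-1.6 -0.9 99. ] [0.    0.    0.003]
```

Call:
{"name": "step_arm", "arguments": {"moves": [[-2,-1,50,0,0,0.003,20],[-2,-1,80,0,0,0.003,20],[-2,-1,94,0,0,0.003,20],[-2,-1,98.5,0,0,0.003,20],[-2,-1,98.5,0,0,0.003,20],[-2,-1,98.5,0,0,0.003,46],[-2,-1,98.5,0,0,0.003,46],[-2,-1,98.5,0,0,0.003,46]]}}

```text
clock: 7.5
tcp_pos: [0.6228, -0.0942, 0.0195]
orientation: [-2.276, -2.165, 0.0]
contact_force: [-0.2, 0.4, -0.2]
grip_width: 0.0463
gripper_force: 0.0
```

Call:
{"name": "step_arm", "arguments": {"moves": [[0,0,-40,0,0,0,46],[0,0,-90,0,0,0,50],[-50,-1,-105,0,0,0,50],[-98,-2,-105,0,0,0,50],[-98,-2,-105,0,0,0,50],[-98,-2,-105,0,0,0,50]]}}

```text
clock: 8.1
tcp_pos: [0.615, -0.1943, 0.1241]
orientation: [-2.28, -2.16, 0.002]
contact_force: [0.7, 0.9, -1.1]
grip_width: 0.0501
gripper_force: 0.0
```

```bash
python3 - <<'E'
from wr import *
from plan import *
stones('side','side3',zb=.013)
f=grab('wrist','w3'); W=f['W']; z=W[...,2]
print(rect(W,big((z>.06)&(z<.075)&(abs(W[...,1]+.19)<.04)&(abs(W[...,0]-.62)<.04))))
plan([(620,-190.5,36,-2.7)])
E
```

```text
red stone [625.6 -31.4] n 72 block (array([625.8, -29.7]), array([36.1, 34.6]), 88.8, 203, array([621.9, -33.3,  35.9]))
green stone [621.7 -96.3] n 63 block (array([622.1, -94.5]), array([34.5, 34.7]), 84.0, 217, array([617.9, -97.7,  35.6]))
(array([ 621.5, -194.3]), array([14.2, 15.3]), 87.3, 666, array([ 621.4, -192.8,   69.9]))
now [ 615.7 -190.8  123.3] toolY -2.8 w 50.3 t 8.2
(620, -190.5, 36, -2.7) -> [ 0.4  4.5 87.3] [-0.002 -0.001 -0.002]
```

View pics/side3.png

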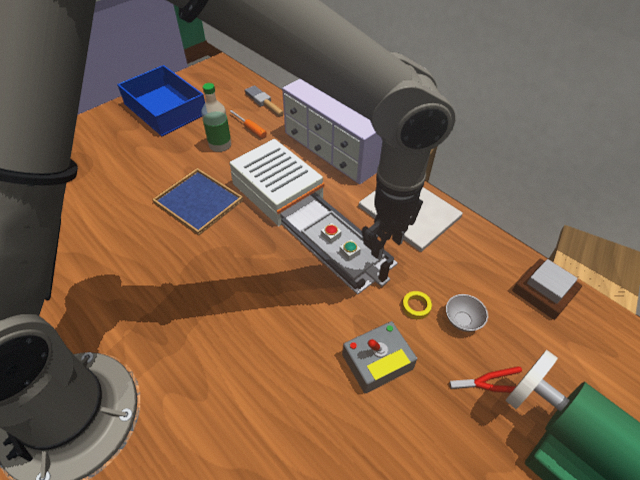

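Both pendants stand on the tray, red at (331,231) and green at (350,247), with the gripper above the handle. I'll grip the handle next.

Call:
{"name": "step_arm", "arguments": {"moves": [[-1,5,50,-0.002,-0.001,-0.002,50],[-1,5,80,-0.002,-0.001,-0.002,50],[-1,5,87,-0.002,-0.001,-0.002,50],[-1,5,87,-0.002,-0.001,-0.002,50],[-1,5,87,-0.002,-0.001,-0.002,5],[-1,5,87,-0.002,-0.001,-0.002,5],[-1,5,87,-0.002,-0.001,-0.002,5],[-1,5,87,-0.002,-0.001,-0.002,5]]}}

```text
clock: 9.0
tcp_pos: [0.6216, -0.1936, 0.0385]
orientation: [2.272, 2.166, 0.002]
contact_force: [-0.5, 0.8, 6.9]
grip_width: 0.0152
gripper_force: 40.8
```

```bash
python3 - <<'E'
from plan import *
o,p,R=state(); x,y=p[:2]*1000
plan([(x+241*.047,y+241*.9989,36,-2.7)])
E
```

```text
now [ 621.6 -193.6   38.5] toolY -2.7 w 15.2 t 9.0
(np.float64(632.9469379193943), np.float64(47.15411217071008), 36, -2.7) -> [ 2.41e+02 -2.00e-01  2.30e+00] [ 0.003  0.001 -0.001]
```

Call:
{"name": "step_arm", "arguments": {"moves": [[6,0,0,0,0,0,5],[18,0,0,0,0,0,5],[35,0,0,0,0,0,5],[53,0,0,0,0,0,5],[71,0,0,0,0,0,5],[89,0,0,0,0,0,5],[107,0,0,0,0,0,5],[125,0,0,0,0,0,5]]}}

```text
clock: 9.8
tcp_pos: [0.6275, -0.0711, 0.0385]
orientation: [2.273, 2.161, -0.0]
contact_force: [-0.1, -7.2, 7.4]
grip_width: 0.0152
gripper_force: 40.9
```

Call:
{"name": "step_arm", "arguments": {"moves": [[18,0,0,0,0,0,5],[36,0,0,0,0,0,5],[54,0,0,0,0,0,5],[70,0,0,0,0,0,5],[84,0,0,0,0,0,5],[94,0,0,0,0,0,5],[101,0,0,0,0,0,5],[105,0,0,0,0,0,5]]}}

```text
clock: 10.6
tcp_pos: [0.6328, 0.0338, 0.0385]
orientation: [2.272, 2.162, 0.0]
contact_force: [-0.6, -8.8, 9.9]
grip_width: 0.0155
gripper_force: 41.3
```

```bash
python3 - <<'E'
from plan import *
plan([(632.3,50.6,38,-2.7)])
E
```

```text
now [632.8  33.8  38.5] toolY -2.8 w 15.5 t 10.6
(632.3, 50.6, 38, -2.7) -> [16.8 -1.4  0.5] [ 0.004  0.003 -0.002]
```

Call:
{"name": "step_arm", "arguments": {"moves": [[3,-0.5,0,0,0,0,5],[6,-1,0,0,0,0,5],[9,-1,0,0,0,0,5],[12,-1,0,0,0,0,5],[14,-1,0,0,0,0,5],[16,-1,0,0,0,0,5],[16,-1,0,0,0,0,5]]}}

```text
clock: 11.3
tcp_pos: [0.6326, 0.0485, 0.0385]
orientation: [2.273, 2.16, -0.001]
contact_force: [-0.5, -7.9, 8.6]
grip_width: 0.0155
gripper_force: 41.1
```

Call:
{"name": "step_arm", "arguments": {"moves": [[1,0,0,0,0,0,5],[2,0,0,0,0,0,5],[2,0,0,0,0,0,5]]}}

```text
clock: 11.6
tcp_pos: [0.6326, 0.0485, 0.0385]
orientation: [2.274, 2.158, -0.003]
contact_force: [-0.1, -12.6, 9.1]
grip_width: 0.0156
gripper_force: 41.1
```

Call:
{"name": "step_arm", "arguments": {"moves": [[0,0,0,0,0,0,40],[0,0,0,0,0,0,40],[0,0,0,0,0,0,40],[-2,0,-40,0,0,0,40],[-2,0,-90,0,0,0,40],[-2,0,-130,0,0,0,20],[-2,0,-130,0,0,0,0]]}}

```text
clock: 12.3
tcp_pos: [0.6348, 0.053, 0.1724]
orientation: [2.27, 2.164, 0.013]
contact_force: [1.2, 0.1, -0.2]
grip_width: 0.0115
gripper_force: 0.0
```

```bash
python3 - <<'E'
from plan import *
from m import *
f=grab('wrist'); W=f['W']; z=W[...,2]
m=(z>.06)&(z<.074)&(W[...,1]<.066)&(W[...,1]>.02)&(abs(W[...,0]-.632)<.03)
print(m.sum() and rect(W,big(m)))
f=grab('side','side4'); W=f['W'];z=W[...,2]
h=cv2.cvtColor(f['image'],cv2.COLOR_RGB2HSV); H,S,V=[h[...,i].astype(int) for i in range(3)]
red=((H<8)|(H>172))&(S>150)&(V>80)&(abs(W[...,0]-.46)<.05)&(abs(W[...,1]+.305)<.05)&(z>.07)
print('tip side',rect(W,red))
plan([(422.9,-290.6,168,-17),(422.9,-290.6,88,-17)])
E
```

```text
(array([632.1,  47.8]), array([13.7, 15.7]), 87.2, 445, array([632.1,  49.1,  69.8]))
tip side (array([ 459.3, -307.8]), array([ 9.9, 23.1]), 57.7, 78, array([ 456.9, -307.5,   99.4]))
now [631.5  53.6 167.2] toolY -2.7 w -0.0 t 12.4
(422.9, -290.6, 168, -17) -> [-353.6 -192.2   -1.3] [ 0.001 -0.001  0.25 ]
(422.9, -290.6, 88, -17) -> [ 0.  0. 80.] [0. 0. 0.]
```

View pics/side4.png

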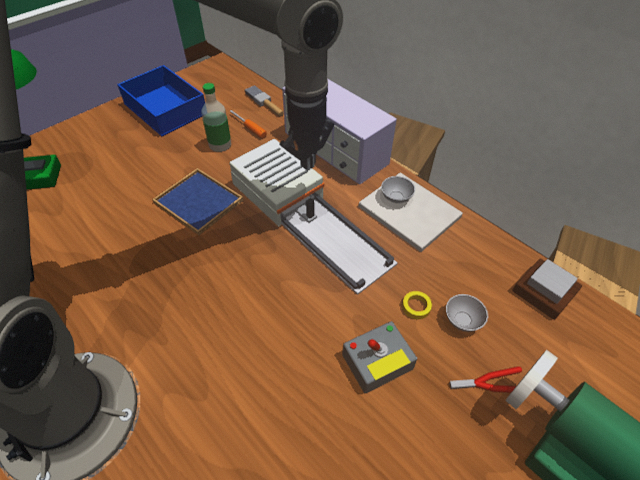

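The handle is at (310,208), so the tray is home under the hood. The toggle lever is still off. I'll move to the lever.

Call:
{"name": "step_arm", "arguments": {"moves": [[-354,-192,-1,0.001,-0.001,0.25,0],[-354,-192,-1,0.001,-0.001,0.25,0],[-354,-192,-1,0.001,-0.001,0.25,0],[-354,-192,-1,0.001,-0.001,0.25,0],[-354,-192,-1,0.001,-0.001,0.25,0],[-354,-192,-1,0.001,-0.001,0.25,0],[-354,-192,-1,0.001,-0.001,0.25,0],[-354,-192,-1,0.001,-0.001,0.25,0]]}}

```text
clock: 13.2
tcp_pos: [0.4219, -0.2898, 0.1663]
orientation: [-2.524, -1.867, 0.005]
contact_force: [1.5, -0.6, -0.4]
grip_width: -0.0001
gripper_force: 0.0
```

Call:
{"name": "step_arm", "arguments": {"moves": [[0,0,0,0,0,0,0],[0,0,0,0,0,0,0]]}}

```text
clock: 13.4
tcp_pos: [0.4223, -0.2897, 0.1665]
orientation: [-2.528, -1.862, 0.005]
contact_force: [0.5, -0.0, 0.5]
grip_width: -0.0005
gripper_force: 0.0
```

```bash
python3 - <<'E'
from plan import *
plan([(422,-290.6,168,-17),(422,-290.6,90,-17)])
E
```

```text
now [ 422.3 -289.7  166.5] toolY -17.2 w -0.5 t 13.4
(422, -290.6, 168, -17) -> [-1.  -0.1 -1.5] [-0.003  0.001 -0.004]
(422, -290.6, 90, -17) -> [ 0.  0. 78.] [0. 0. 0.]
```

Call:
{"name": "step_arm", "arguments": {"moves": [[-2,0,40,-0.003,0.001,-0.004,0],[-2,0,77,-0.003,0.001,-0.004,0],[-2,0,77,-0.003,0.001,-0.004,0],[-2,6,77,-0.003,0.001,-0.004,0],[-2,10,77,-0.003,0.001,-0.004,0],[-2,14,77,-0.003,0.001,-0.004,0],[-2,18,77,-0.003,0.001,-0.004,0],[-2,22,77,-0.003,0.001,-0.004,0]]}}

```text
clock: 14.2
tcp_pos: [0.4396, -0.2967, 0.0924]
orientation: [-2.518, -1.866, 0.001]
contact_force: [-27.2, 12.8, 43.7]
grip_width: -0.0002
gripper_force: 21.7
```

Call:
{"name": "step_arm", "arguments": {"moves": [[0,4,0,0,0,0,0],[0,8,0,0,0,0,0],[0,12,0,0,0,0,0],[0,16,0,0,0,0,0],[0,18,0,0,0,0,0]]}}

```text
clock: 14.7
tcp_pos: [0.4629, -0.3033, 0.0915]
orientation: [2.519, 1.871, 0.003]
contact_force: [0.6, -0.2, -0.5]
grip_width: 0.0001
gripper_force: 0.0
```

```bash
python3 - <<'E'
from plan import *
from m import *
f=grab('side','side5'); W=f['W'];z=W[...,2]
h=cv2.cvtColor(f['image'],cv2.COLOR_RGB2HSV); H,S,V=[h[...,i].astype(int) for i in range(3)]
red=((H<8)|(H>172))&(S>150)&(V>80)&(abs(W[...,0]-.48)<.07)&(abs(W[...,1]+.305)<.05)&(z>.07)
if red.sum(): print('tip side',rect(W,red))
cv2.imwrite('pics/c5.png',cv2.resize(f['image'][180:400,250:450,::-1],(545,600)))
plan([])
E
```

```text
tip side (array([ 493.1, -316.1]), array([11., 23.]), 66.3, 119, array([ 491.8, -316.6,   93.8]))
now [ 462.9 -303.3   91.2] toolY -16.8 w 0.0 t 14.75
```

View pics/c5.png

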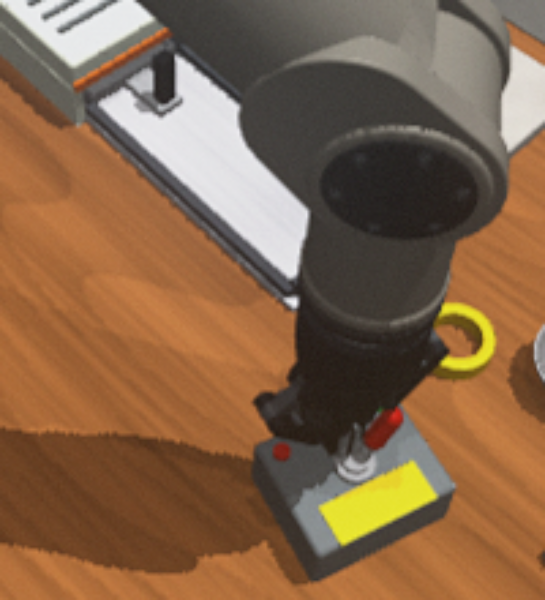

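The lever now leans to the green side, so the lamp is on; the handle at (163,75) in the crop is still home. The sloped finger backs wedged against the tip, so I'll use the flat pad sides for the return push.

Call:
{"name": "step_arm", "arguments": {"moves": [[0,0,-40,0,0,0,0],[0,0,-70,0,0,0.15,0],[0,30,-70,0,0,0.3,0],[0,66,-70,0,0,0.45,0],[0,66,-70,0,0,0.6,0],[0,66,-70,0,0,0.75,0],[0,66,-70,0,0,0.9,0],[0,66,-70,0,0,1.05,0]]}}

```text
clock: 15.55
tcp_pos: [0.5248, -0.322, 0.1607]
orientation: [3.121, 0.347, 0.003]
contact_force: [0.9, -0.3, -0.7]
grip_width: 0.0
gripper_force: 0.0
```

```bash
python3 - <<'E'
from plan import *
print(state()[0]['joints'])
plan([(526.3,-322.2,161,-107)])
E
```

```text
[-0.2365476   0.66740307  1.00986942  1.8169736  -0.65644244  1.03248011
 -0.3151157 ]
now [ 524.8 -322.   160.7] toolY -77.3 w 0.0 t 15.55
(526.3, -322.2, 161, -107) -> [ 1.4  0.5 -0.3] [ 0.002 -0.002  0.518]
```

Call:
{"name": "step_arm", "arguments": {"moves": [[1.5,0.5,0,0,0,0.15,0],[1.5,0.5,0,0,0,0.3,0],[1.5,0.5,0,0,0,0.45,0],[1.5,0.5,0,0,0,0.518,0],[1.5,0.5,0,0,0,0.518,0],[1.5,0.5,0,0,0,0.518,0],[1.5,0.5,0,0,0,0.518,0],[1.5,0.5,0,0,0,0.518,0]]}}

```text
clock: 16.35
tcp_pos: [0.526, -0.3223, 0.161]
orientation: [3.108, -0.454, 0.004]
contact_force: [-0.4, 0.6, 0.8]
grip_width: 0.0
gripper_force: 0.0
```

Call:
{"name": "step_arm", "arguments": {"moves": [[0,0,0,0,0,0,0],[0,0,0,0,0,0,0],[0,0,0,0,0,0,0],[0,0,0,0,0,0,0],[0,0,0,0,0,0,0],[0,0,0,0,0,0,0],[0,0,0,0,0,0,0],[0,0,0,0,0,0,0]]}}

```text
clock: 17.15
tcp_pos: [0.526, -0.3223, 0.1608]
orientation: [3.107, -0.456, 0.003]
contact_force: [-0.4, -0.2, -0.0]
grip_width: 0.0
gripper_force: 0.0
```

Call:
{"name": "step_arm", "arguments": {"moves": [[0,0,0,0,0,0,0],[0,0,0,0,0,0,0],[0,0,0,0,0,0,0],[0,0,0,0,0,0,0],[0,0,0,0,0,0,0],[0,0,0,0,0,0,0],[0,0,0,0,0,0,0],[0,0,0,0,0,0,0]]}}

```text
clock: 17.95
tcp_pos: [0.526, -0.3224, 0.1609]
orientation: [3.107, -0.456, 0.003]
contact_force: [1.3, 0.3, -0.3]
grip_width: 0.0001
gripper_force: 0.0
```

```bash
python3 - <<'E'
from plan import *
a=np.deg2rad(-17); P=np.array([476.5,-307]); u=np.array([np.cos(a),np.sin(a)])
w=lambda s,z:(*(P+s*u).round(1),z,-107)
plan([w(52,161),w(52,90),w(10,90)])
E
```

```text
now [ 526.  -322.4  160.9] toolY -106.7 w 0.1 t 17.95
(np.float64(526.2), np.float64(-322.2), 161, -107) -> [ 0.2 -0.2 -0.1] [ 0.001 -0.002  0.005]
(np.float64(526.2), np.float64(-322.2), 90, -107) -> [ 0.  0. 71.] [0. 0. 0.]
(np.float64(486.1), np.float64(-309.9), 90, -107) -> [-41.9  -0.    0. ] [0. 0. 0.]
```

Call:
{"name": "step_arm", "arguments": {"moves": [[0,0,0,0,0,0,0],[0,0,0,0,0,0,0],[2,0,40,0,0,0.005,0],[2,0,69,0,0,0.005,0],[2,0,69,0,0,0.005,0],[-4,0,69,0,0,0.005,0],[-8,0,69,0,0,0.005,0],[-12,0,69,0,0,0.005,0]]}}

```text
clock: 18.75
tcp_pos: [0.516, -0.3202, 0.094]
orientation: [3.104, -0.464, 0.011]
contact_force: [6.1, -2.7, 3.9]
grip_width: -0.0
gripper_force: 3.1
```

Call:
{"name": "step_arm", "arguments": {"moves": [[-4,0,0,0,0,0,0],[-7,0,0,0,0,0,0],[-10,0,0,0,0,0,0],[-13,0,0,0,0,0,0]]}}

```text
clock: 19.15
tcp_pos: [0.5033, -0.3159, 0.0933]
orientation: [3.105, -0.463, 0.009]
contact_force: [2.3, -1.2, 0.6]
grip_width: 0.0
gripper_force: 1.3
```

Forces are gentle this way. I'll keep going past the middle.

Call:
{"name": "step_arm", "arguments": {"moves": [[-4,0,0,0,0,0,0],[-8,0,0,0,0,0,0],[-12,0,0,0,0,0,0],[-16,0,0,0,0,0,0],[-18,0,0,0,0,0,0]]}}

```text
clock: 19.65
tcp_pos: [0.484, -0.3096, 0.0915]
orientation: [3.107, -0.464, 0.002]
contact_force: [0.4, -0.1, -0.1]
grip_width: -0.0002
gripper_force: 0.0
```

Call:
{"name": "step_arm", "arguments": {"moves": [[0,0,0,0,0,0,0],[12,0,-40,0,0,0,0],[12,0,-85,0,0,-0.1,0],[12,0,-85,0,0,-0.25,20],[12,0,-85,0,0,-0.4,40],[12,0,-85,0,0,-0.55,40],[12,0,-85,0,0,-0.7,40],[12,0,-85,0,0,-0.85,40]]}}

```text
clock: 20.45
tcp_pos: [0.4963, -0.3133, 0.1768]
orientation: [3.017, 0.868, 0.002]
contact_force: [-0.5, 0.4, 0.1]
grip_width: 0.04
gripper_force: 0.0
```

```bash
python3 - <<'E'
from plan import *
from m import *
f=grab('top','top6'); W=f['W'];z=W[...,2]
h=cv2.cvtColor(f['image'],cv2.COLOR_RGB2HSV); H,S,V=[h[...,i].astype(int) for i in range(3)]
red=((H<8)|(H>172))&(S>150)&(V>80)&(abs(W[...,0]-.48)<.07)&(abs(W[...,1]+.305)<.05)&(z>.07)
if red.sum(): print('tip top',rect(W,red))
f=grab('side','side6'); W=f['W'];z=W[...,2]
h=cv2.cvtColor(f['image'],cv2.COLOR_RGB2HSV); H,S,V=[h[...,i].astype(int) for i in range(3)]
red=((H<8)|(H>172))&(S>150)&(V>80)&(abs(W[...,0]-.48)<.07)&(abs(W[...,1]+.305)<.05)&(z>.07)
if red.sum(): print('tip side',rect(W,red))
plan([(632,50,168,-2.7)])
E
```

```text
tip top (array([ 545. , -295.9]), array([1.1, 0. ]), 129.0, 2, array([ 545. , -295.9,  496.2]))
tip side (array([ 459.2, -307.3]), array([ 9.8, 23.2]), 56.5, 83, array([ 456.5, -307.8,   99.5]))
now [ 496.3 -313.4  177.1] toolY -58.2 w 40.1 t 20.55
(632, 50, 168, -2.7) -> [ 306.8 -237.4    9.2] [ 0.003 -0.001 -0.969]
```

View pics/side6.png

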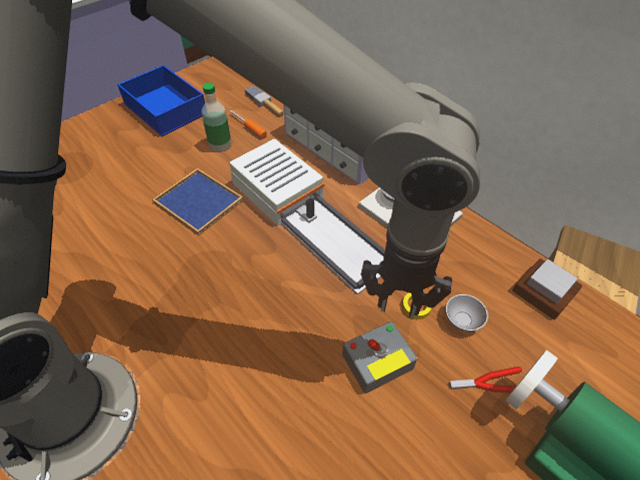

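The lever leans to the red dot again, with its tip at (374,344), so the lamp is off. The tray is still home, so I'll return to the handle.

Call:
{"name": "step_arm", "arguments": {"moves": [[307,-237,9,0.003,-0.001,-0.969,40],[307,-237,9,0.003,-0.001,-0.969,40],[307,-237,9,0.003,-0.001,-0.969,40],[307,-237,9,0.003,-0.001,-0.969,40],[307,-237,9,0.003,-0.001,-0.969,40],[307,-237,9,0.003,-0.001,-0.969,40],[307,-237,9,0.003,-0.001,-0.969,40],[307,-237,9,0.003,-0.001,-0.969,40]]}}

```text
clock: 21.35
tcp_pos: [0.6335, 0.0537, 0.1672]
orientation: [-2.273, -2.167, 0.001]
contact_force: [0.6, 0.2, -0.2]
grip_width: 0.0401
gripper_force: 0.0
```

Call:
{"name": "step_arm", "arguments": {"moves": [[0,0,0,0,0,0,40],[0,0,0,0,0,0,40]]}}

```text
clock: 21.55
tcp_pos: [0.6327, 0.0506, 0.1669]
orientation: [-2.275, -2.166, 0.004]
contact_force: [-0.0, -1.7, 0.5]
grip_width: 0.0398
gripper_force: 0.0
```

```bash
python3 - <<'E'
from plan import *
plan([(632.3,49,38.5,-2.7)])
E
```

```text
now [632.7  50.6 166.9] toolY -2.8 w 39.8 t 21.55
(632.3, 49, 38.5, -2.7) -> [-1.500e+00 -1.000e-01  1.284e+02] [-0.002  0.002 -0.002]
```

Call:
{"name": "step_arm", "arguments": {"moves": [[-1.5,0,50,0,0,0,40],[-1.5,0,100,0,0,0,40],[-1.5,0,128,0,0,0,40],[-1.5,0,128,0,0,0,40],[-1.5,0,128,0,0,0,5],[-1.5,0,128,0,0,0,5],[-1.5,0,128,0,0,0,5],[-1.5,0,128,0,0,0,5]]}}

```text
clock: 22.35
tcp_pos: [0.6337, 0.0467, 0.0417]
orientation: [2.274, 2.164, 0.001]
contact_force: [-2.2, -3.4, 7.7]
grip_width: 0.0154
gripper_force: 41.9
```

Call:
{"name": "step_arm", "arguments": {"moves": [[-6,0,0,0,0,0,5],[-18,0,0,0,0,0,5],[-35,0,0,0,0,0,5],[-53,0,0,0,0,0,5],[-71,0,0,0,0,0,5],[-89,0,0,0,0,0,5],[-107,0,0,0,0,0,5],[-125,0,0,0,0,0,5]]}}

```text
clock: 23.15
tcp_pos: [0.6286, -0.0741, 0.0414]
orientation: [-2.271, -2.169, -0.007]
contact_force: [1.2, 5.9, 4.8]
grip_width: 0.0155
gripper_force: 41.6
```

Call:
{"name": "step_arm", "arguments": {"moves": [[-18,0,0,0,0,0,5],[-36,0,0,0,0,0,5],[-54,0,0,0,0,0,5],[-70,0,0,0,0,0,5],[-84,0,0,0,0,0,5],[-94,0,0,0,0,0,5],[-101,0,0,0,0,0,5],[-103,0,0,0,0,0,5]]}}

```text
clock: 23.95
tcp_pos: [0.6234, -0.1781, 0.0414]
orientation: [-2.274, -2.168, -0.005]
contact_force: [-0.1, 5.9, 5.2]
grip_width: 0.0154
gripper_force: 41.6
```

```bash
python3 - <<'E'
from plan import *
plan([])
E
```

```text
now [ 623.4 -178.1   41.4] toolY -2.7 w 15.4 t 23.95
```

Call:
{"name": "step_arm", "arguments": {"moves": [[0,0,0,0,0,0,40],[0,0,0,0,0,0,40],[0,0,0,0,0,0,40],[0,0,-40,0,0,0,40],[0,0,-85,0,0,0,46],[50,-3,-90,0,0,0,46],[100,-3,-90,0,0,0,46],[100,-3,-90,0,0,0,46]]}}

```text
clock: 24.75
tcp_pos: [0.6247, -0.0693, 0.1291]
orientation: [-2.258, -2.178, -0.004]
contact_force: [-0.7, -0.2, 0.1]
grip_width: 0.046
gripper_force: 0.0
```

```bash
python3 - <<'E'
from wr import *
from plan import *
stones('side','side7',zb=.013)
stones('wrist','w7',zb=.013)
plan([])
E
```

```text
red stone [626.4 -13.5] n 71 block (array([627.4, -12.3]), array([35.6, 35.6]), 88.2, 198, array([623. , -16.4,  36.3]))
green stone [244.4 616.7] n 72 block (array([246. , 619.1]), array([52.3, 12.6]), 61.1, 81, array([248.1, 621.3,  36.3]))
red stone [626.6 -13.8] n 1283 block (array([626.4, -13.6]), array([34. , 34.2]), 89.2, 2703, array([626.6, -12.8,  38.7]))
green stone [622.7 -78.3] n 972 block (array([623.1, -78.3]), array([34.6, 34. ]), 84.1, 2268, array([623.2, -75.1,  38.4]))
now [623.7 -77.2 129.4] toolY -2.5 w 46.1 t 24.85
```

View pics/side7.png

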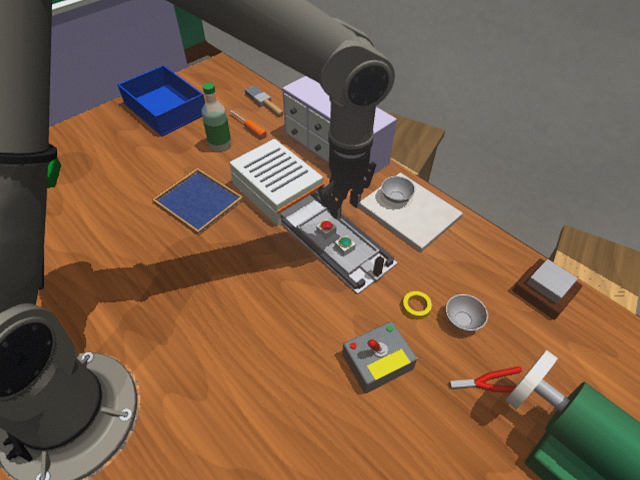

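Both pendants still stand on the drawn-out tray, red at (327,226) and green at (345,243), and the gripper is above green. I'll grasp green.

Call:
{"name": "step_arm", "arguments": {"moves": [[-1,-0.5,50,0,0,0.05,46],[-1,-0.5,90,0,0,0.05,46],[-1,-0.5,111,0,0,0.05,46],[-1,-0.5,111,0,0,0.05,46],[-1,-0.5,111,0,0,0.05,20],[-1,-0.5,111,0,0,0.05,20],[-1,-0.5,111,0,0,0.05,20],[-1,-0.5,111,0,0,0.05,20]]}}

```text
clock: 25.65
tcp_pos: [0.6236, -0.0807, 0.0198]
orientation: [2.327, 2.109, 0.0]
contact_force: [0.1, 1.0, -1.2]
grip_width: 0.0327
gripper_force: 43.0
```

Call:
{"name": "step_arm", "arguments": {"moves": [[0,0,-40,0,0,0,20],[0,0,-90,0,0,0,20],[0,0,-135,0,0,0,20],[0,0,-135,0,0,0,20]]}}

```text
clock: 26.05
tcp_pos: [0.6271, -0.0818, 0.1608]
orientation: [2.322, 2.104, 0.011]
contact_force: [1.4, 0.4, -0.4]
grip_width: 0.0328
gripper_force: 43.1
```

```bash
python3 - <<'E'
from plan import *
plan([(466,325,150,7.6),(466,325,10.5,7.6),(466,325,140,7.6),(626.5,-13.5,140,-2)])
E
```

```text
now [627.1 -81.8 160.8] toolY -5.6 w 32.8 t 26.05
(466, 325, 150, 7.6) -> [ 389.  -200.5    8.6] [ 0.011  0.001 -0.231]
(466, 325, 10.5, 7.6) -> [  0.    0.  139.5] [0. 0. 0.]
(466, 325, 140, 7.6) -> [   0.     0.  -129.5] [0. 0. 0.]
(626.5, -13.5, 140, -2) -> [-356.8  114.3    0. ] [0.    0.    0.168]
```

Call:
{"name": "step_arm", "arguments": {"moves": [[389,-200,6,0,0,-0.231,20],[389,-200,6,0,0,-0.231,20],[389,-200,6,0,0,-0.231,20],[389,-200,6,0,0,-0.231,20],[389,-200,6,0,0,-0.231,20],[389,-200,6,0,0,-0.231,20],[389,-200,6,0,0,-0.231,20],[389,-200,6,0,0,-0.231,20]]}}

```text
clock: 26.85
tcp_pos: [0.4746, 0.2932, 0.1481]
orientation: [-2.068, -2.364, 0.001]
contact_force: [0.5, 0.5, -0.5]
grip_width: 0.033
gripper_force: 43.1
```

Call:
{"name": "step_arm", "arguments": {"moves": [[0,0,0,0,0,0,20]]}}

```text
clock: 26.95
tcp_pos: [0.4716, 0.3001, 0.1474]
orientation: [-2.051, -2.374, 0.0]
contact_force: [0.5, -0.1, -1.6]
grip_width: 0.0328
gripper_force: 43.1
```

```bash
python3 - <<'E'
from wr import *
from plan import *
stones('top',zb=.013)
plan([(466,325,11.5,7.6)])
E
```

```text
red stone [625.9  -9.7] n 73 block (array([626.2,  -9.5]), array([33.8, 34.2]), 85.5, 170, array([624.8,  -9.4,  37.3]))
green stone [201.2 661.5] n 1245 block (array([192.5, 660.2]), array([52.5, 48.6]), 67.6, 296, array([189.4, 659.9,  40.9]))
now [473.4 295.8 147.6] toolY 8.1 w 32.8 t 27.0
(466, 325, 11.5, 7.6) -> [ 29.8  -3.  136.1] [-0.002 -0.001  0.009]
```

Call:
{"name": "step_arm", "arguments": {"moves": [[29,-3,50,0,0,0.009,20],[29,-3,95,0,0,0.009,20],[29,-3,125,0,0,0.009,20],[29,-3,135,0,0,0.009,20],[29,-3,135.5,0,0,0.009,20],[29,-3,135.5,0,0,0.009,46],[29,-3,135.5,0,0,0.009,46],[29,-3,135.5,0,0,0.009,46]]}}

```text
clock: 27.8
tcp_pos: [0.4697, 0.3197, 0.0136]
orientation: [2.08, 2.354, 0.001]
contact_force: [0.2, 0.4, 0.0]
grip_width: 0.0459
gripper_force: 0.0
```

Call:
{"name": "step_arm", "arguments": {"moves": [[0,0,-50,0,0,0,46],[0,0,-100,0,0,0,46],[0,0,-135,0,0,0,46],[-50,16,-135,0,0,0.05,46],[-100,32,-135,0,0,0.1,46],[-145,47,-135,0,0,0.17,46],[-190,61,-135,0,0,0.17,46],[-235,75,-135,0,0,0.17,46]]}}

```text
clock: 28.6
tcp_pos: [0.5732, 0.0938, 0.1484]
orientation: [2.272, 2.169, 0.0]
contact_force: [0.7, 0.8, -0.3]
grip_width: 0.0459
gripper_force: 0.0
```

```bash
python3 - <<'E'
from wr import *
from plan import *
stones('top','top8',zb=.013,area=(560,700,-200,60))
stones('top',zb=.005,area=(380,560,200,400))
plan([(626.5,-12,140,-3)])
E
```

```text
red stone [626.1 -10. ] n 75 block (array([626.4, -10. ]), array([33.8, 34.4]), 87.5, 175, array([624.6,  -9.3,  37.1]))
green none
red none
green stone [447.1 350.4] n 70 block (array([447.1, 352.2]), array([33.6, 36.9]), 4.2, 187, array([448.4, 348.5,  30.1]))
now [574.9  86.9 149.3] toolY -3.3 w 46.0 t 28.7
(626.5, -12, 140, -3) -> [-95.8  57.1   9.8] [ 0.003  0.004 -0.005]
```

Green was nudged to (447,351) after release, but it is still on the box floor inside the walls. I'll continue with red.

Call:
{"name": "step_arm", "arguments": {"moves": [[-48,29,5,0,0,0,46],[-95,57,10,0,0,-0.005,46],[-95,57,10,0,0,-0.005,46],[-95,57,10,0,0,-0.005,46],[-95,57,10,0,0,-0.005,46]]}}

```text
clock: 29.2
tcp_pos: [0.6247, -0.0003, 0.1376]
orientation: [-2.265, -2.175, 0.001]
contact_force: [-0.5, 0.3, 0.5]
grip_width: 0.046
gripper_force: 0.0
```

```bash
python3 - <<'E'
from wr import *
from plan import *
stones('wrist',zb=.013)
plan([(626.3,-12.5,18.5,-2.5)])
E
```

```text
red stone [626.3 -13.5] n 926 block (array([626.4, -13.4]), array([34.4, 33.8]), 88.7, 2078, array([626.7, -10. ,  38.4]))
green none
now [6.245e+02 6.000e-01 1.376e+02] toolY -2.2 w 45.8 t 29.25
(626.3, -12.5, 18.5, -2.5) -> [-13.1   2.5 119.1] [-0.002 -0.001  0.005]
```

Call:
{"name": "step_arm", "arguments": {"moves": [[-13,2.5,40,0,0,0.005,46],[-13,2.5,90,0,0,0.005,46],[-13,2.5,118,0,0,0.005,46],[-13,2.5,118,0,0,0.005,46],[-13,2.5,118,0,0,0.005,20],[-13,2.5,118,0,0,0.005,20],[-13,2.5,118,0,0,0.005,20],[-13,2.5,118,0,0,0.005,20]]}}

```text
clock: 30.05
tcp_pos: [0.6278, -0.0146, 0.0211]
orientation: [2.271, 2.169, 0.001]
contact_force: [0.1, -0.9, -0.5]
grip_width: 0.033
gripper_force: 43.1
```

Call:
{"name": "step_arm", "arguments": {"moves": [[0,0,-40,0,0,0,20],[0,0,-90,0,0,0,20],[0,0,-135,0,0,0,20],[0,0,-135,0,0,0,20],[0,0,-135,0,0,0,20]]}}

```text
clock: 30.55
tcp_pos: [0.6277, -0.0147, 0.1562]
orientation: [2.271, 2.169, 0.003]
contact_force: [-0.1, 0.0, -1.2]
grip_width: 0.0331
gripper_force: 43.3
```

```bash
python3 - <<'E'
from plan import *
plan([(476,258,150,7.6)])
E
```

```text
now [627.7 -14.7 156.2] toolY -2.6 w 33.1 t 30.55
(476, 258, 150, 7.6) -> [ 265.4 -164.1    6. ] [ 0.002 -0.    -0.179]
```

Call:
{"name": "step_arm", "arguments": {"moves": [[40,-25,4,0,0,-0.03,20],[80,-50,4,0,0,-0.06,20],[121,-75,4,0,0,-0.09,20],[162,-100,4,0,0,-0.12,20],[202,-125,4,0,0,-0.15,20],[240,-148,4,0,0,-0.179,20],[265,-164,4,0,0,-0.179,20],[265,-164,4,0,0,-0.179,20]]}}

```text
clock: 31.35
tcp_pos: [0.4714, 0.2622, 0.1488]
orientation: [-2.057, -2.37, 0.006]
contact_force: [0.1, 0.4, -0.5]
grip_width: 0.0329
gripper_force: 43.2
```

Call:
{"name": "step_arm", "arguments": {"moves": [[0,0,0,0,0,0,20],[0,0,0,0,0,0,20]]}}

```text
clock: 31.55
tcp_pos: [0.4755, 0.2559, 0.15]
orientation: [2.071, 2.362, -0.004]
contact_force: [0.7, 0.5, -0.3]
grip_width: 0.0329
gripper_force: 43.2
```

```bash
python3 - <<'E'
from plan import *
plan([(476,258,13,7.6)])
E
```

```text
now [475.5 255.9 150. ] toolY 7.5 w 32.9 t 31.55
(476, 258, 13, 7.6) -> [  2.3   1.1 137. ] [-0.002  0.002 -0.001]
```

Call:
{"name": "step_arm", "arguments": {"moves": [[2,1,50,0,0,0,20],[2,1,95,0,0,0,20],[2,1,125,0,0,0,20],[2,1,136,0,0,0,20],[2,1,136.5,0,0,0,20],[2,1,136.5,0,0,0,46],[2,1,136.5,0,0,0,46],[2,1,136.5,0,0,0,46]]}}

```text
clock: 32.35
tcp_pos: [0.4767, 0.2597, 0.015]
orientation: [2.069, 2.364, 0.001]
contact_force: [0.1, -0.7, -0.2]
grip_width: 0.0462
gripper_force: 0.0
```

Call:
{"name": "step_arm", "arguments": {"moves": [[0,0,-50,0,0,0,46],[0,0,-100,0,0,0,46],[0,0,-135,0,0,0,46],[-50,0,-135,0,0,0,46],[-100,0,-135,0,0,0,46],[-150,0,-135,0,0,0,46],[-150,0,-135,0,0,0,46],[-150,0,-135,0,0,0,46]]}}

```text
clock: 33.15
tcp_pos: [0.4963, 0.1098, 0.1498]
orientation: [-2.073, -2.36, -0.0]
contact_force: [-0.3, 1.2, 0.1]
grip_width: 0.0461
gripper_force: 0.0
```

```bash
python3 - <<'E'
from wr import *
from plan import *
stones('top','top9',zb=.005,area=(380,560,200,400))
stones('side','side9',zb=.005,area=(380,560,200,400))
plan([])
a=cv2.imread('pics/top9.png')[170:320,140:400]; b=cv2.imread('pics/side9.png')[150:400,140:430]
a=cv2.resize(a,(520,300)); b=cv2.resize(b,(348,300)); cv2.imwrite('pics/c9.png',cv2.resize(np.hstack([a,b]),(796,275)))
E
```

```text
red none
green stone [446.8 350.6] n 70 block (array([447.3, 351.4]), array([34.3, 34.7]), 8.1, 180, array([447.3, 349.2,  30.2]))
red stone [476.9 255.9] n 62 block (array([478.1, 258.2]), array([37.2, 35.9]), 6.1, 175, array([474.6, 252.4,  27.9]))
green stone [447.6 346.3] n 45 block (array([447.9, 347.8]), array([34.5, 36.2]), 3.5, 163, array([445.9, 342.3,  28. ]))
now [496.  112.2 149.4] toolY 7.7 w 46.3 t 33.25
```

View pics/c9.png

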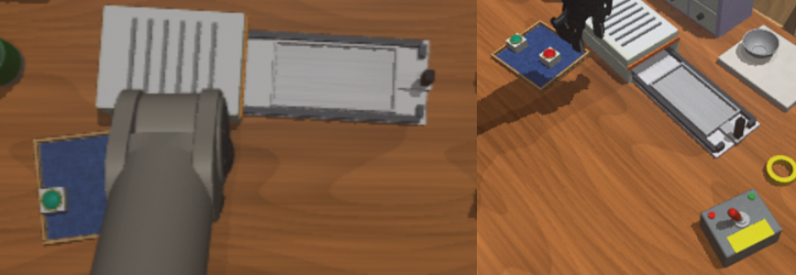

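Both pendants stand in the box, green at (516,41) and red at (549,55) in the right-hand crop. The tray is out, the toggle is off and the arm is clear.

```bash
python3 -c "
from bench import r
print(r.hand_in())"
```

```text
the job is handed in; nothing more can be done
None
```

I handed the job in at about 33 s: both pendants (red and green) were cured with the lamp on for over four seconds and now stand in the finished box, with the toggle off and the tray drawn out; the hand-in call returned no verdict. Two things to know: the first toggle push briefly read about 44 N upward at the fingers, and green was nudged aside after I placed it but still stands inside the box.

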